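Get the doming block out from behind the bench things

TASK

Clear the ring mandrel, the amber bottle and the red-lidded canister off the wooden bay into the blue side tray, so that all three stand in it, then fetch the brass doming block from behind them and set it flat on the middle of the round black rubber pad. Then put the three back, each on the very spot of the bay where it stood at the start. Set everything down upright and gently, let go of it all, and leave the yellow-lidded tin, the bur stand and the brush where they are.

Things in the scene. Friction and masses are not known exactly. Their poses are not given: they have to be found in the camera images.
- mandrel: Stepped steel ring mandrel standing upright: a round base 48 mm across and 12 mm high, above it round steps 26 mm across (to 36 mm high), 22 mm (to 60 mm) and 18 mm (from 60 mm to the top at 112 mm). Grip the top step. Origin: centre of the underside, z up along its axis. About 0.22 kg. Loose.
- bottle: Amber bottle with a pale label band, closed by a black cap: straight body 46 mm across up to 78 mm high, cap 40 mm across from there to the top at 106 mm. Origin: centre of the underside, z up along its axis. About 0.16 kg. Loose.
- canister: White round canister with a fixed red lid: body 43 mm across up to 70 mm high, lid 47 mm across from there to the top at 100 mm. Origin: centre of the underside, z up along its axis. About 0.13 kg. Loose.
- block: Brass doming block 40 x 40 mm and 30 mm high, with round dimples marked on top. It stands at the rear of the bay, on the bare wood between the two rear spots, closed in by the three taller things. Origin: centre of the underside, x and y square to its sides, z up. About 0.38 kg. Loose.
- bay: Fixed dark wooden board 200 (x) by 210 mm (y), upper face 8 mm above the bench, with an 18 mm high, 6 mm thick lip at its rear (+x) edge and sides. Three grey spots 56 mm across at (x, y) = (-40, 0), (30, 56), (30, -56) mm; on each, within 4 mm of centre, stands one of mandrel, bottle, canister (which varies). The doming block is near (30, 0). Origin: centre of underside, z up.
- tray: Blue side tray, fixed, 200 mm (x) by 190 mm (y), wall 4 mm thick and 14 mm high, floor 4 mm above the bench; empty at the start. Origin: centre of the underside, z up. It stands left or right of the bay.
- pad: Round black rubber pad, fixed, 110 mm across, its flat top 8 mm above the bench. Origin: centre of the underside, z up. It stands on the other side of the bay from the tray.
- tin: Small round green tin with a yellow lid, 39 mm across and 20 mm high, at a front corner of the bay. Origin: centre of the underside. Loose; not to be disturbed.
- burs: Bur stand: pale wooden block 50 (x) by 110 (y) by 28 mm with two rows of small steel burs standing in it, 55 mm high in all, on the bench in front of the bay. Origin: centre of the underside. Loose; not to be disturbed.
- brush: Hand brush lying on the bench far left, beyond the side area. Origin: at its underside. Loose; not to be disturbed.

How it is judged:
On the way, in this order (a step that is already met when the one before it is completed fails the run):
1. the mandrel, the bottle and the canister all stand upright in the blue tray, let go (x of mandrel in the frame of tray between -0.098 and 0.098 m and y of mandrel in the frame of tray between -0.093 and 0.093 m and z of each of mandrel, bottle, canister in the frame of tray below 0.012 m and angle between each of mandrel, bottle, canister's own z axis and vertical below 0.15 rad and linear speed of each of mandrel, bottle, canister below 0.03 m/s and contact force between the fingers and mandrel below 0.1 N and x of bottle in the frame of tray between -0.098 and 0.098 m and y of bottle in the frame of tray between -0.093 and 0.093 m and contact force between the fingers and bottle below 0.1 N and x of canister in the frame of tray between -0.098 and 0.098 m and y of canister in the frame of tray between -0.093 and 0.093 m and contact force between the fingers and canister below 0.1 N), for 0.2 s.
2. the doming block lies flat on the middle of the rubber pad, let go, the three others still standing in the tray (all of step 1 and horizontal distance between block and pad below 0.014 m and z of block in the frame of pad between 0.004 and 0.013 m and angle between block's own z axis and vertical below 0.15 rad and linear speed of block below 0.03 m/s and contact force between the fingers and block below 0.1 N), for 0.2 s.
3. the three are back, each where it stood at the start, upright and let go (distance of each of mandrel, bottle, canister from where it was at the start of the episode below 0.014 m and angle between each of mandrel, bottle, canister's own z axis and vertical below 0.15 rad and linear speed of each of mandrel, bottle, canister below 0.03 m/s and contact force between the fingers and mandrel below 0.1 N and contact force between the fingers and bottle below 0.1 N and contact force between the fingers and canister below 0.1 N), for 0.2 s.
At the end, for the whole second after the job is handed in: The doming block rests flat on the rubber pad, its centre within 14 mm of the pad's; the mandrel, the bottle and the canister each stand upright (within 0.15 rad) within 14 mm of where that one stood at the start; all are let go and at rest (all of step 3 and horizontal distance between block and pad below 0.014 m and z of block in the frame of pad between 0.004 and 0.013 m and angle between block's own z axis and vertical below 0.15 rad and linear speed of block below 0.03 m/s and contact force between the fingers and block below 0.1 N); the robot touches nothing.
It fails at once if the mandrel, the bottle, the canister or the doming block is tipped over (by more than 0.6 rad) (angle between any of mandrel, bottle, canister, block's own z axis and vertical above 0.6 rad).
It fails at once if one of them is dropped (faster than 0.6 m/s with the fingers not on it, a fall of about 2 cm) ((linear speed of mandrel above 0.6 m/s and contact force between the fingers and mandrel below 0.05 N) or (linear speed of bottle above 0.6 m/s and contact force between the fingers and bottle below 0.05 N) or (linear speed of canister above 0.6 m/s and contact force between the fingers and canister below 0.05 N) or (linear speed of block above 0.6 m/s and contact force between the fingers and block below 0.05 N)).
It fails at once if the tin, the bur stand or the brush is moved by more than 20 mm (distance of any of tin, burs, brush from where it was at the start of the episode above 0.02 m).
It also fails if it takes over 144 s, if anything falls off the work surface, if the arm or the gripper's body presses on something with over 40 N, if the wrist force passes 120 N, or if a joint passes its speed limit or range.

ROBOT

A 7-joint arm with a two-finger parallel gripper is mounted at the origin on the work surface. World frame = base frame: x ahead of the robot, y to its left, z up, the work surface at z = 0. Lengths are in m, angles in rad, forces in N, time in s.
With the tool pointing down it reaches from about 0.425 to 0.875 m from the base axis. Payload 9.9 kg.
Tool frame: the origin (TCP) lies at the very end of the fingers, on their centre line; the grasp point (between the pads) lies manip.pinch_z behind it (manip.pinch_z is the distance from the TCP to the grasp point, in m); z points along the fingers, y is the line along which they close (so a half turn about z gives the same grasp; the last joint's range is limited). The gripper opens to 85 mm and grips with 20 to 120 N. Pads are 22 mm wide; open, the fingers measure 114 mm over their backs; the gripper's body (76 mm by 85 mm) begins 54 mm behind the grasp point. The pads swing forward as they close: fully open they stand 13 mm farther back than shut.
Start: joints at [1.208, 0.576, 0.025, 1.437, -0.015, 1.129, -0.057], TCP at [0.186, -0.649, 0.231] pointing down, gripper open.
Joint ranges: [-2.76, 2.76], [-0.34, 2.15], [-1.52, 1.57], [0.19, 2.46], [-1.09, 4.23], [0.17, 1.99], [-2.82, 2.82]. Speed limits (rad/s): [2.22, 2.22, 3.01, 3.01, 3.14, 3.14, 3.14].

INTERFACE

Orientations are given as a rotation vector (axis times angle).
In Python, from station import manip gives the robot as it stands. Calls block until the motion is done:
- manip.goto(position, orientation): joint-space move of the TCP to a pose.
- manip.servo_line(position, frame=None, feed=0.15): straight line of the TCP; frame=None keeps the orientation; feed is the mean speed in m/s.
- manip.set_joints(angles): joint-space move.
- manip.move_gripper(opening, effort=None): finger opening in m; effort is the grip in N (None keeps the last); returns when the fingers have stopped.
- manip.dwell(seconds).
- manip.inverse_kinematics(position, orientation): joint angles nearest the present ones, or None.
- manip.state(): the state.
- manip.capture(name): name is "side" or "top"; returns the picture (420x560x3 uint8, red, green, blue); there is no depth.
- manip.get_calibration(name): a dict with "fx", "fy", "cx", "cy" (pixels), "world_from_camera" (4x4, takes a point from camera to world coordinates). Camera axes: x right, y down, z forward; pixel columns grow to the right and rows downward; lengths in m; the calibration is good to about 2 mm. A picture is of the moment at which its call begins. get_calibration takes no time and is no camera call.
A pose or a line that the arm cannot do raises manip.MotionError and nothing moves.
- manip.sign_off(): hands the job in; it is judged then, once.
The state is a dict: "time": time; "qpos": joint angles; "qvel": joint speeds; "joint_torque": joint torques, N m; "tool_pos": TCP position; "ee_rot": TCP orientation; "wrist_force": force on the tool from outside, world axes, zero at the start; "moment": the same for the moment, N m; "gripper_width": finger opening in m; "gripper_force": force on a finger pad.
Only numpy, scipy, OpenCV 4.12 (cv2) and the standard library are available. Lean on these libraries where they do the work, as an engineer would, in place of code of your own. Each camera call takes 0.05 s, during which the arm holds its last target. There are 200 camera calls.

## Working session

There is one attempt and no reset: what is moved stays moved. The work goes in short steps, each a Python script; the robot and the scene stay as the last script left them, time stands still between calls to the robot, and variables do not carry over. Pictures are saved under pics/ and viewed, at most 14 in all, crops included, and the job is handed in when it is done.

```bash
mkdir -p pics; ls; python3 - <<'E'
from station import manip
import cv2,numpy as np
np.set_printoptions(precision=4,suppress=True)
for n in("top","side"):
    cv2.imwrite(f"pics/{n}0.png",manip.capture(n)[:,:,::-1]); c=manip.get_calibration(n); print(n,c)
print(manip.pinch_z,manip.state())
E
```

```text
pics
top {'fx': 493.19766901950624, 'fy': 493.19766901950624, 'cx': 274.69254704111734, 'cy': 206.07320333047275, 'world_from_camera': array([[-0.0189, -0.9928,  0.1185,  0.4508],
       [-0.9997,  0.0207,  0.014 , -0.0135],
       [-0.0164, -0.1182, -0.9929,  1.1592],
       [ 0.    ,  0.    ,  0.    ,  1.    ]])}
side {'fx': 419.91908084696087, 'fy': 419.91908084696087, 'cx': 273.742043630677, 'cy': 211.62853661089235, 'world_from_camera': array([[-0.9522, -0.2261,  0.2057,  0.3889],
       [-0.3053,  0.6704, -0.6763,  0.5967],
       [ 0.015 , -0.7067, -0.7073,  0.6691],
       [ 0.    ,  0.    ,  0.    ,  1.    ]])}
0.0187 {'time': 0.1, 'qpos': array([ 1.2082,  0.5765,  0.0248,  1.4378, -0.015 ,  1.129 , -0.0565]), 'qvel': array([ 0.0014, -0.0019,  0.0004, -0.0013,  0.0005,  0.    ,  0.0001]), 'joint_torque': array([  0.0061, -76.7309,   2.2579, -28.6612,   0.0159,   0.0087,
         0.0001]), 'tool_pos': array([ 0.1856, -0.6485,  0.2305]), 'ee_rot': array([-3.1097, -0.4363,  0.0005]), 'wrist_force': array([ 0.6647, -0.4788, -0.7159]), 'moment': array([-0.0332, -0.0417,  0.0305]), 'gripper_force': 0.0, 'gripper_width': 0.0852459984845732}
```

View pics/top0.png

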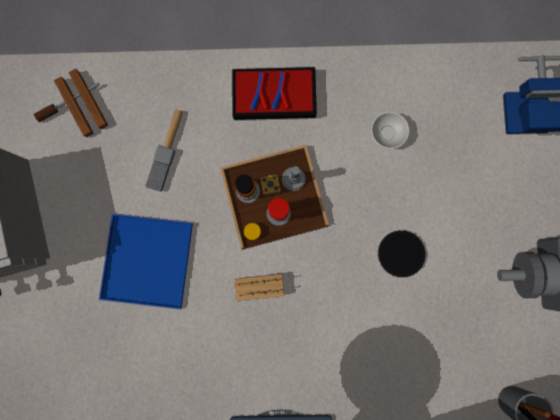

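View pics/side0.png

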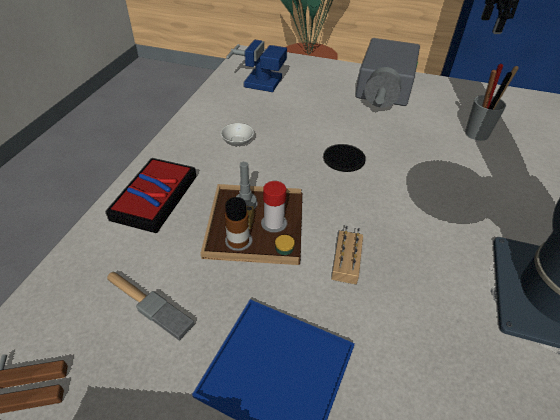

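The top view has the bay near (275,197), with the canister in front (279,210), the bottle rear left (245,187) and the mandrel rear right (293,178). The block is at (270,184), the tray at (147,261) and the pad at (402,253). I'll zoom in on the bay.

```bash
python3 - <<'E'
import cv2,numpy as np
t=cv2.imread("pics/top0.png");s=cv2.imread("pics/side0.png")
a=cv2.resize(t[140:255,215:335],None,fx=5,fy=5,interpolation=cv2.INTER_CUBIC)
b=cv2.resize(s[155:275,195:315],None,fx=5,fy=5,interpolation=cv2.INTER_CUBIC)
cv2.imwrite("pics/tz.png",a);cv2.imwrite("pics/sz.png",b)
E
```

```text
(no output)
```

View pics/tz.png

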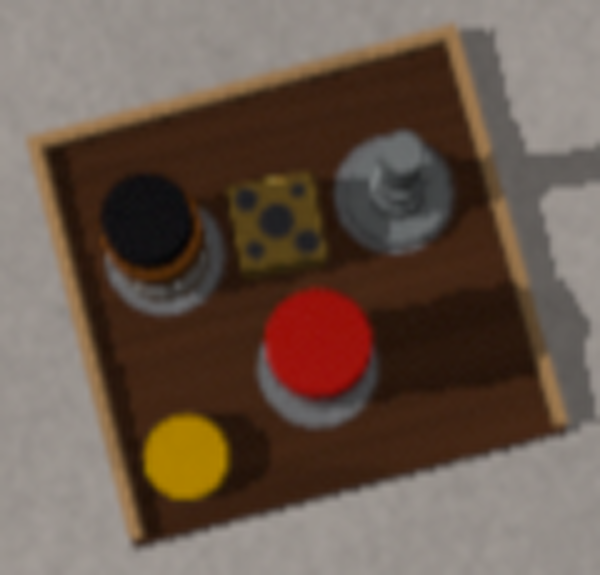

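View pics/sz.png

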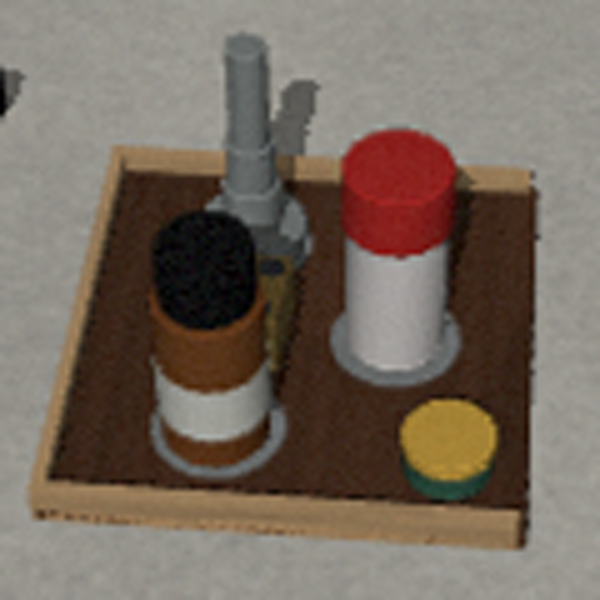

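The zoom gives these crop positions (5x): bottle cap (150,220), canister lid (318,342), block (277,222), mandrel tip (402,148), tin (186,456).

```bash
cat > vis.py <<'E'
import cv2,numpy as np
from scipy.optimize import least_squares
from station import manip
C={n:manip.get_calibration(n) for n in("top","side")}
def ray(n,u,v,z):
    c=C[n];T=c["world_from_camera"];d=T[:3,:3]@[(u-c["cx"])/c["fx"],(v-c["cy"])/c["fy"],1]
    return (T[:3,3]+d*(z-T[2,3])/d[2])[:2]
def proj(n,P):
    c=C[n];T=c["world_from_camera"];p=(np.atleast_2d(P)-T[:3,3])@T[:3,:3]
    return p[:,:2]/p[:,2:]*[c["fx"],c["fy"]]+[c["cx"],c["cy"]]
def cen(pts):
    h=cv2.convexHull(pts.astype(np.float32));m=cv2.moments(h);return np.array([m["m10"],m["m01"]])/m["m00"]
def cyl(n,xy,z0,z1,r):
    a=np.linspace(0,2*np.pi,40);return proj(n,[[xy[0]+r*np.cos(t),xy[1]+r*np.sin(t),z] for z in(z0,z1) for t in a])
def fit(n,c,z0,z1,r):
    return least_squares(lambda q:cen(cyl(n,q,z0,z1,r))-c,ray(n,*c,z1),diff_step=1e-4).x
def blob(mask,win):
    m=np.zeros(mask.shape,np.uint8);u0,u1,v0,v1=win;m[v0:v1,u0:u1]=mask[v0:v1,u0:u1]
    k,l,s,c=cv2.connectedComponentsWithStats(m);i=1+np.argmax(s[1:,4])
    p=np.argwhere(l==i)[:,::-1];return p,p.mean(0)
E
python3 - <<'E'
from vis import *
np.set_printoptions(precision=4,suppress=True)
I={n:cv2.imread(f"pics/{n}0.png").astype(int) for n in C}
def red(i):return (i[...,2]>100)&(i[...,1]<60)&(i[...,0]<60)
def yel(i):return (i[...,2]>120)&(i[...,0]<70)&(i[...,1]>90)
def blu(i):return (i[...,0]>80)&(i[...,2]<60)
def blk(i):return i.max(2)<34
W={"top":dict(can=(255,310,190,230),tin=(240,265,220,245),tray=(80,210,200,320),pad=(370,440,220,285),cap=(233,258,172,195)),
"side":dict(can=(255,295,175,215),tin=(270,300,230,260),tray=(180,370,290,420),pad=(315,375,140,175),cap=(222,250,190,222))}
for n in C:
    i=I[n];w=W[n]
    p,c=blob(red(i),w["can"]);print(n,"can",c,len(p),fit(n,c,.078,.108,.0235))
    p,c=blob(yel(i),w["tin"]);print("tin",c,fit(n,c,.024,.028,.0195))
    p,c=blob(blk(i),w["pad"]);print("pad",c,len(p),fit(n,c,.0,.008,.055))
    p,c=blob(blk(i),w["cap"]);print("cap",c,len(p),p.min(0),p.max(0),fit(n,c,.086,.114,.020))
    p,c=blob(blu(i),w["tray"])
    r=cv2.minAreaRect(p.astype(np.float32)); 
    if n=="top":
        b=np.array([ray(n,*q,.012) for q in cv2.boxPoints(r)]);print("tray",b.mean(0),b)
f=lambda u,v:(215+(u+.5)/5-.5,140+(v+.5)/5-.5); g=lambda u,v:(195+(u+.5)/5-.5,155+(v+.5)/5-.5)
print("mand",ray("top",*f(402,148),.12),ray("side",*g(246,46),.12))
print("base",ray("top",*f(393,193),.008))
b=np.array([ray("top",*f(*q),.038) for q in((230,183),(315,175),(326,262),(240,272))]);print("block",b.mean(0),b)
for q in((30,138),(455,28)):print("bay rear",ray("top",*f(*q),.02))
for q in((135,545),(567,428)):print("bay fr",ray("top",*f(*q),.01))
for q in((393,193),(165,255),(318,370)):print("spot",ray("top",*f(*q),.008))
E
```

```text
top can [278.0327 207.9782] 367 [ 0.5733 -0.0057]
tin [251.6121 230.986 ] [0.5294 0.0567]
pad [401.5429 253.3233] 1630 [ 0.4723 -0.2895]
cap [243.9807 183.4826] 259 [235 175] [252 193] [0.6278 0.0672]
tray [0.467  0.3054] [[0.3811 0.4111]
 [0.5815 0.3884]
 [0.5522 0.1979]
 [0.3534 0.2243]]
side can [273.9431 193.0241] 457 [ 0.5723 -0.0052]
tin [284.1506 242.3933] [0.5293 0.0583]
pad [344.0689 157.7532] 871 [ 0.4709 -0.2862]
cap [235.4148 208.4938] 405 [225 197] [245 220] [0.6269 0.0679]
mand [ 0.6533 -0.0438] [ 0.6507 -0.0426]
base [ 0.6537 -0.0423]
block [0.6356 0.0118] [[ 0.6547  0.0335]
 [ 0.6576 -0.0058]
 [ 0.6169 -0.0101]
 [ 0.6131  0.0295]]
bay rear [0.6815 0.1281]
bay rear [ 0.7298 -0.0731]
bay fr [0.49   0.0815]
bay fr [ 0.5404 -0.1208]
spot [ 0.6537 -0.0423]
spot [0.6263 0.066 ]
spot [ 0.5702 -0.0052]
```

Both cameras agree to about 2 mm, so I'll write the motion helpers, check reachability and pick the canister first.

```bash
cat > mot.py <<'E'
import numpy as np,cv2
from scipy.spatial.transform import Rotation as R
from station import manip
np.set_printoptions(precision=4,suppress=True)
YAW=0.236
def down(y):return (R.from_euler("z",y)*R.from_euler("x",np.pi)).as_rotvec()
HOME={"can":(.5728,-.0055),"bot":(.6273,.0676),"man":(.6520,-.0428)}
GZ={"can":.076,"bot":.088,"man":.078}   # TCP heights on the bay (top face 8 mm)
OPEN={"can":.080,"bot":.075,"man":.055}
TC=np.array([.467,.3054]);tr=R.from_euler("z",-.12).as_matrix()[:2,:2]
SLOT={k:TC+tr@v for k,v in {"can":(-.045,0),"bot":(.05,.05),"man":(.05,-.05)}.items()}
UP=.14
def st(tag):
    s=manip.state();print(tag,"t%.1f"%s["time"],s["tool_pos"],"w%.4f"%s["gripper_width"],"f%.1f"%s["gripper_force"],"F",s["wrist_force"])
def pick(xy,z,op,yaw=YAW,first=False,effort=40,up=UP):
    manip.move_gripper(op)
    h=[*xy,z+up]
    manip.goto(h,down(yaw)) if first else manip.servo_line(h,frame=down(yaw),feed=.3)
    manip.servo_line([*xy,z+.03],feed=.2);manip.servo_line([*xy,z],feed=.06)
    manip.move_gripper(.0,effort);st("grip")
    manip.servo_line([*xy,z+.02],feed=.05);manip.servo_line(h,feed=.2);st("up")
def place(xy,z,op,up=UP):
    manip.servo_line([*xy,z+up],feed=.25);manip.dwell(.2)
    manip.servo_line([*xy,z+.02],feed=.15);manip.servo_line([*xy,z+.001],feed=.03);st("down")
    manip.move_gripper(op);manip.dwell(.2)
    manip.servo_line([*xy,z+.03],feed=.08);manip.servo_line([*xy,z+up],feed=.25);st("off")
def snap(n,f,crop=None,k=1):
    i=manip.capture(n)[:,:,::-1]
    if crop:u0,u1,v0,v1=crop;i=i[v0:v1,u0:u1]
    cv2.imwrite("pics/"+f,cv2.resize(i,None,fx=k,fy=k,interpolation=cv2.INTER_CUBIC))
E
python3 - <<'E'
from mot import *
for n,p in [*[(k,(*HOME[k],GZ[k]+u)) for k in HOME for u in(0,UP)],*[(k,(*SLOT[k],GZ[k]-.004+u)) for k in HOME for u in(0,UP)],("pad",(.4715,-.288,.011)),("blk",(.636,.012,.011))]:
    for y in(YAW,YAW+np.pi,YAW-np.pi):
        q=manip.inverse_kinematics(p,down(y));print(n,np.round(p,3),"%.2f"%y,q)
E
```

```text
can [ 0.573 -0.006  0.076] 0.24 [-0.0195  0.6062 -0.081   1.8853  0.0759  0.6531 -1.4812]
can [ 0.573 -0.006  0.076] 3.38 [ 0.4057  0.7053 -0.7647  1.8694  0.6502  0.8351  1.1096]
can [ 0.573 -0.006  0.076] -2.91 [ 0.4057  0.7053 -0.7647  1.8694  0.6502  0.8351  1.1096]
can [ 0.573 -0.006  0.216] 0.24 [ 0.0911  0.4431 -0.242   1.7302  0.1237  0.9833 -1.5319]
can [ 0.573 -0.006  0.216] 3.38 [ 0.4804  0.547  -0.8679  1.7164  0.4624  1.0967  1.274 ]
can [ 0.573 -0.006  0.216] -2.91 [ 0.4804  0.547  -0.8679  1.7164  0.4624  1.0967  1.274 ]
bot [0.627 0.068 0.088] 0.24 [-0.0945  0.6578 -0.1417  1.7176  0.1237  0.7749 -1.6303]
bot [0.627 0.068 0.088] 3.38 [ 0.2882  0.7693 -0.8068  1.7026  0.6588  0.9625  1.0351]
bot [0.627 0.068 0.088] -2.91 [ 0.2882  0.7693 -0.8068  1.7026  0.6588  0.9625  1.0351]
bot [0.627 0.068 0.228] 0.24 [ 0.0163  0.5229 -0.32    1.5588  0.1782  1.0887 -1.6814]
bot [0.627 0.068 0.228] 3.38 [ 0.3197  0.6223 -0.8624  1.5471  0.4943  1.2027  1.1761]
bot [0.627 0.068 0.228] -2.91 [ 0.3197  0.6223 -0.8624  1.5471  0.4943  1.2027  1.1761]
man [ 0.652 -0.043  0.078] 0.24 [ 
[... 1912 characters left out ...]
511 0.25  0.214] 3.38 [ 0.2145  0.7351 -1.3281  1.7241  0.7432  1.2948  0.5272]
man [0.511 0.25  0.214] -2.91 [ 0.2145  0.7351 -1.3281  1.7241  0.7432  1.2948  0.5272]
pad [ 0.472 -0.288  0.011] 0.24 [ 0.4649  0.6872 -0.0023  1.9823  0.0032  0.4721 -0.8745]
pad [ 0.472 -0.288  0.011] 3.38 [ 0.8504  0.7483 -0.6057  1.9679  0.7005  0.6448  1.5946]
pad [ 0.472 -0.288  0.011] -2.91 [ 0.8504  0.7483 -0.6057  1.9679  0.7005  0.6448  1.5946]
blk [0.636 0.012 0.011] 0.24 [-0.0822  0.7646 -0.0171  1.7552  0.0203  0.622  -1.4458]
blk [0.636 0.012 0.011] 3.38 [ 0.3658  0.8836 -0.7965  1.7373  0.8006  0.8787  1.0152]
blk [0.636 0.012 0.011] -2.91 [ 0.3658  0.8836 -0.7965  1.7373  0.8006  0.8787  1.0152]
```

Every pose is reachable. I'll turn the tool to yaw 0.8 over the tray to keep joint 7 off its limit.

```bash
sed -i 's/def place(xy,z,op,up=UP):/def place(xy,z,op,yaw=YAW,up=UP):/; s/manip.servo_line(\[\*xy,z+up\],feed=.25);manip.dwell(.2)/manip.servo_line([*xy,z+up],frame=down(yaw),feed=.25);manip.dwell(.2)/' mot.py
python3 - <<'E'
from mot import *
k="can"
pick(HOME[k],GZ[k],OPEN[k],first=True)
snap("side","c1.png",(150,400,80,300),2.5)
E
```

```text
grip t4.7 [ 0.5731 -0.0055  0.0765] w0.0461 f40.8 F [-0.8578  0.1216  5.3018]
up t6.0 [ 0.5721 -0.0056  0.2149] w0.0458 f41.1 F [-0.4708  0.1381 -1.9115]
```

View pics/c1.png

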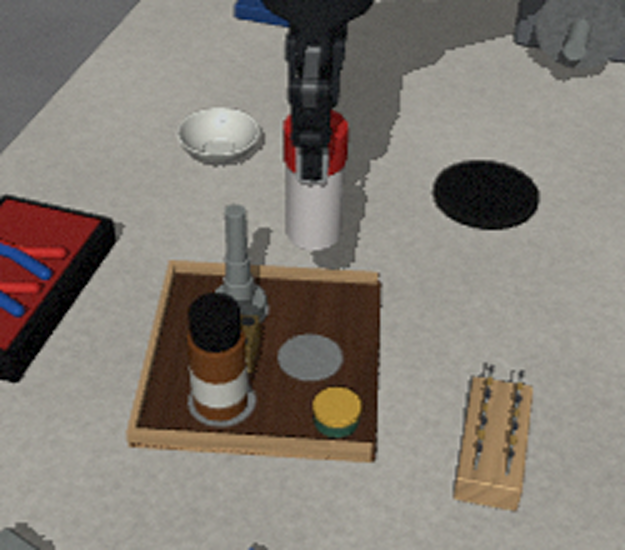

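The canister hangs upright in the grip, with its spot clear at crop (310,357). Next I'll place it and move the mandrel and the bottle.

```bash
python3 - <<'E'
from mot import *
place(SLOT["can"],GZ["can"]-.004,.08,yaw=.8)
for k in("man","bot"):
    pick(HOME[k],GZ[k],OPEN[k]);place(SLOT[k],GZ[k]-.004,OPEN[k],yaw=.8)
manip.servo_line([.52,-.12,.25],frame=down(YAW),feed=.3)
snap("top","t2.png",(80,440,130,320),2.2);i=manip.capture("top");cv2.imwrite("pics/top2.png",i[:,:,::-1])
st("end")
E
```

```text
down t9.6 [0.4223 0.3108 0.0729] w0.0459 f41.2 F [-0.5625 -0.3444 -1.4749]
off t11.3 [0.4222 0.3105 0.2118] w0.0803 f0.0 F [ 0.1181 -0.7057 -0.5469]
grip t15.0 [ 0.6522 -0.0429  0.0783] w0.0165 f38.9 F [ 0.1382 -0.5924  1.8613]
up t16.3 [ 0.6513 -0.0429  0.2167] w0.0162 f39.0 F [ 0.3973 -0.2602 -2.1809]
down t19.7 [0.5107 0.2499 0.075 ] w0.0167 f39.1 F [ 0.4215  0.3027 -1.8232]
off t21.5 [0.5105 0.2495 0.2139] w0.0549 f0.0 F [-0.3064 -0.2837  0.3882]
grip t24.4 [0.6276 0.0676 0.0885] w0.0389 f40.2 F [-0.2498  0.4159  4.1161]
up t25.7 [0.6266 0.0674 0.2268] w0.0388 f40.4 F [ 0.6027  0.3698 -1.4006]
down t29.0 [0.5226 0.3491 0.0849] w0.0385 f40.4 F [ 1.4764 -0.124  -1.1629]
off t30.8 [0.5225 0.3489 0.224 ] w0.0751 f0.0 F [-0.3152  0.934   0.4299]
end t32.6 [ 0.5201 -0.1186  0.2499] w0.0749 f0.0 F [0.6903 0.3191 0.4546]
```

View pics/t2.png

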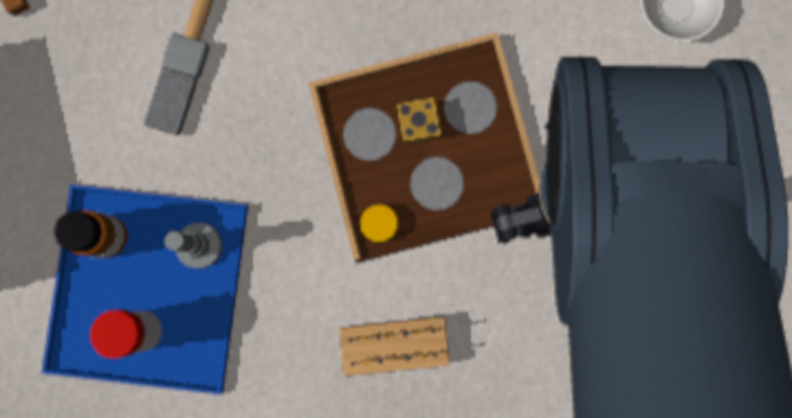

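All three stand in the tray, and the block is in plain view at crop (418,118). I'll refine its pose and move it.

```bash
python3 - <<'E'
from mot import *
from vis import *
i=cv2.imread("pics/top2.png").astype(int)
m=(i[...,2]>90)&(i[...,0]<60)&(i[...,1]>75)
p,c=blob(m.astype(np.uint8),(258,284,170,197));h=cen(p)
r=cv2.minAreaRect(p.astype(np.float32));w=np.array([ray("top",*q,.038) for q in cv2.boxPoints(r)])
e=w[1]-w[0];yaw=(np.arctan2(e[1],e[0])+np.pi/4)%(np.pi/2)-np.pi/4
xy=ray("top",*h,.038);print(len(p),h,xy,yaw,np.linalg.norm(w[1]-w[0]),np.linalg.norm(w[2]-w[1]))
if abs(xy[0]-.6356)<.006 and abs(xy[1]-.0118)<.006 and abs(yaw-.09)<.1:
    xy=(xy+[.6356,.0118])/2
    pick(xy,.010,.075,yaw=(yaw+.09)/2)
    snap("side","b3.png",(150,400,80,300),2.5)
E
```

```text
224 [269.7144 183.7038] [0.6367 0.0128] 0.14565642272427426 0.040209875327578304 0.041407163672187976
grip t35.4 [0.6364 0.0125 0.0105] w0.0396 f40.3 F [-1.0576  0.7084  5.2557]
up t36.7 [0.6353 0.0121 0.1488] w0.0397 f40.5 F [ 0.3694 -0.4541 -5.382 ]
```

View pics/b3.png

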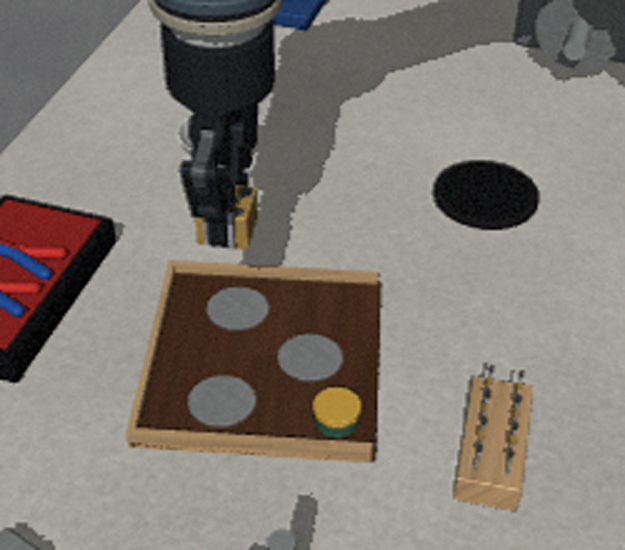

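The block is held level. I'll set it on the pad and check.

```bash
python3 - <<'E'
from mot import *
from vis import *
place((.4717,-.288),.010,.075,yaw=-.1)
manip.servo_line([.55,.05,.24],frame=down(YAW),feed=.3)
snap("top","t4.png",(350,450,210,300),5)
snap("side","s4.png",(290,400,110,190),5);st("end")
E
```

```text
down t40.2 [ 0.4718 -0.288   0.0109] w0.0397 f40.6 F [-0.0752  0.048  -4.3025]
off t42.0 [ 0.4715 -0.2879  0.1499] w0.0753 f0.0 F [ 0.0913 -0.3317 -1.2441]
end t43.4 [0.5496 0.0481 0.2395] w0.0749 f0.0 F [ 0.1081 -0.5603 -0.1652]
```

View pics/t4.png

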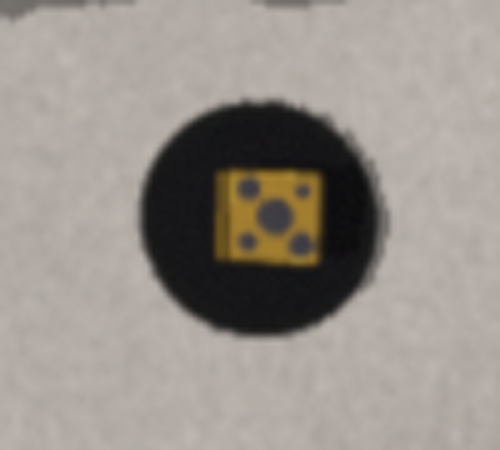

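View pics/s4.png

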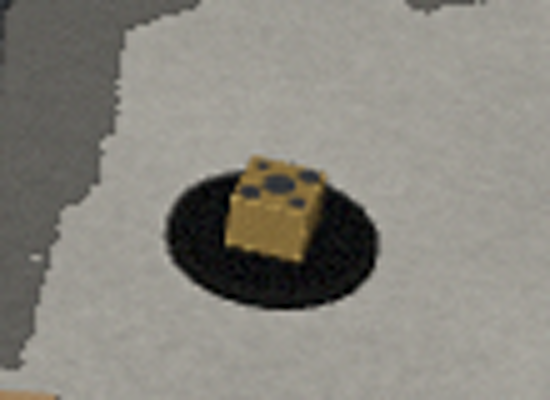

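The block lies flat on the pad: in the top crop its top face is at (275,216) and the pad centre at (260,217), an offset that matches parallax to about 1 mm. Now I'll return the three.

```bash
python3 - <<'E'
from mot import *
for k in("bot","man","can"):
    pick(SLOT[k],GZ[k]-.004,OPEN[k],yaw=.8);place(HOME[k],GZ[k],OPEN[k] if k!="can" else .07)
manip.servo_line([.48,.22,.25],feed=.3);manip.dwell(.3)
for n in("top","side"):cv2.imwrite(f"pics/{n}5.png",manip.capture(n)[:,:,::-1])
a=cv2.imread("pics/top5.png")[140:260,210:340];b=cv2.imread("pics/side5.png")[155:275,195:325]
cv2.imwrite("pics/e5.png",cv2.resize(np.hstack([a,b]),None,fx=3,fy=3,interpolation=cv2.INTER_CUBIC));st("end")
from vis import *
# shift against the start pictures, per object window
for n,ws in {"top":dict(bot=(233,262,172,205),man=(280,306,164,193),can=(264,294,195,228),tin=(240,265,220,245)),"side":dict(bot=(223,252,195,252),man=(238,258,158,195),can=(260,290,178,232),tin=(272,298,232,257))}.items():
    A=cv2.imread(f"pics/{n}0.png");B=cv2.imread(f"pics/{n}5.png")
    for k,(u0,u1,v0,v1) in ws.items():
        r=cv2.matchTemplate(B[v0-10:v1+10,u0-10:u1+10],A[v0:v1,u0:u1],cv2.TM_CCOEFF_NORMED);_,s,_,l=cv2.minMaxLoc(r);print(n,k,"%.2f"%s,np.array(l)-10)
E
```

```text
grip t46.5 [0.5229 0.3492 0.0845] w0.0390 f40.2 F [ 0.1934 -1.0932  4.4435]
up t47.8 [0.5221 0.3485 0.2227] w0.0387 f40.4 F [-0.1553  0.1111 -1.4348]
down t51.1 [0.6273 0.0676 0.0889] w0.0389 f40.4 F [ 0.17    0.0753 -1.2298]
off t52.9 [0.6271 0.0675 0.228 ] w0.0750 f0.0 F [-0.4183 -0.3891 -0.8909]
grip t55.8 [0.5109 0.2498 0.0743] w0.0164 f39.0 F [-0.2941 -0.8217  3.1487]
up t57.1 [0.5101 0.2492 0.2129] w0.0163 f39.0 F [-0.1683 -0.6588 -3.4958]
down t60.5 [ 0.652  -0.0428  0.079 ] w0.0165 f39.0 F [-0.2782  0.1019 -1.3463]
off t62.3 [ 0.6518 -0.0428  0.218 ] w0.0550 f0.0 F [-1.1145  0.4375 -0.2408]
grip t66.0 [0.4225 0.3109 0.0725] w0.0462 f40.6 F [-0.2594 -0.6441  5.642 ]
up t67.3 [0.4219 0.3102 0.211 ] w0.0459 f41.1 F [-0.4406  0.5568 -3.5234]
down t70.8 [ 0.5728 -0.0055  0.0769] w0.0461 f41.1 F [-0.6251  0.2742 -1.7461]
off t72.4 [ 0.5725 -0.0056  0.2158] w0.0696 f0.0 F [ 0.3293  0.2057 -0.5972]
end t73.8 [0.4802 0.2194 0.2499] w0.0699 f0.0 F [-0.6511  0.1874  0.3314]
top bot 0.98 [0 0]
top man 0.99 [0 0]
top can 1.00 [0 0]
top tin 1.00 [0 0]
side bot 0.98 [0 0]
side man 0.97 [0 0]
side can 0.75 [-2  0]
side tin 0.45 [-3  0]
```

View pics/e5.png

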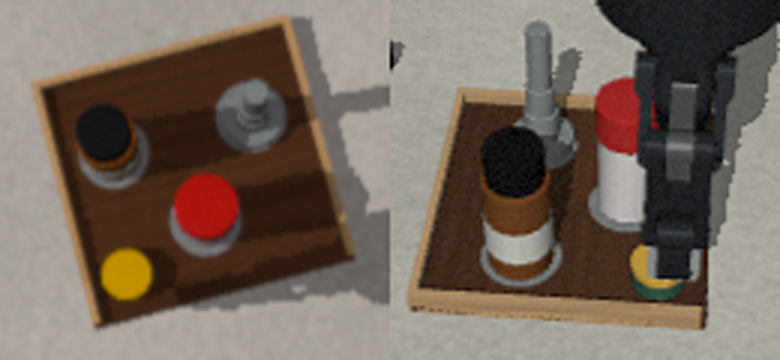

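All three are back upright with no measurable pixel shift in the top view. The low side-view scores for the canister and tin come from the gripper blocking the camera. The arm is clear of everything, so I'm handing in.

```bash
python3 -c "
from station import manip
print(manip.sign_off())"
```

```text
the job is handed in; nothing more can be done
None
```

The job is handed in, with no verdict shown: the brass block lies flat on the middle of the pad, the mandrel, bottle and canister are back on their spots with no measurable shift in the top view, and it took about 74 s of the 144 s allowed.

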